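Load the rinse basket and hold it up by its telescoping handle

TASK

Stand the steel jigger upright in the empty bay of the wire rinse basket (the other bay holds a glass) and let it go. Then, squeezing the push button on the side of the basket's handle, draw the handle out past its first stop all the way to the second stop and lift the basket about 5 cm clear of the counter; finish while still holding it there by the fully extended handle, level and still, jigger and glass standing in it, and leave everything else on the counter alone.

Things in the scene. Friction and masses are not known exactly. Their poses are not given: they have to be found in the camera images.
- basket: Steel wire rinse basket, 120 (x) x 230 (y) x 42 mm, 0.45 to 0.75 kg with handle. Origin: centre of its underside, z up; inner floor 7 mm above it. Partitions 35 mm high at y = -36 and +36 mm; between them stands the 18 mm tube of the handle. Bays: |y| = 38 to 111 mm, x = -56 to +56 mm. The bay at -y (centre y = -76 mm) is empty, the one at +y holds the glass.
- handle_grip (a point): Centre of the grey cross grip on top of the telescope: 64 mm along the basket's x, 26 mm along y, 28 mm high, above the basket's origin, 130 mm up when pushed in (axes as the basket's). Nothing stands within 35 mm of it. Pulled up, it carries the basket.
- button_face (a point): Centre of the outer face of the black push button, 20 mm wide, 18 mm high, in the middle of the grip's +y side face, standing 5 mm proud of it (the grip is 31 mm wide there). Squeezing the grip across y at its middle presses it flush.
- handle (a joint): Extension of the telescope, m, along the basket's z: 0 pushed in (start), 0.045 first stop, 0.090 second stop (end of travel). Button out: locked at 0, or caught at the first stop when drawn up to it. Button in: runs freely (friction far below the basket's weight) past the first stop to the second. Nothing locks it there: let go, it sinks back to about 0.01.
- button (a joint): How far the button is pushed in, m: 0 out, 0.005 flush; it frees the telescope from about 0.004. A spring returns it: 3 N at the start, 8 N when flush.
- jigger: Double steel bar measure, hourglass-shaped, 45 mm across both rims, 82 mm high, 0.06 to 0.13 kg; stands upright on the counter. Origin: centre of its underside. It may be gripped across its full 45 mm at any height (its shape for contact is a plain 45 mm cylinder).
- glass: Small clear tumbler, 51 mm across, 58 mm high, 0.07 kg, standing in the basket's +y bay. Origin: centre of its underside.
- mill: Bystander: small clear shaker with a grey top, 44 mm across, 90 mm high. Origin: centre of its underside.
- jar: Bystander: spice jar with a screw lid, 45 mm across, 108 mm high. Origin: centre of its underside.
- tin: Bystander: food tin, 57 mm across, 72 mm high. Origin: centre of its underside.
- timer: Bystander: round kitchen timer, 60 mm across, 52 mm high. Origin: centre of its underside.
- mug: Bystander: ceramic mug, 63 x 88 mm with its handle, 49 mm high. Origin: centre of its underside.
Not all that is in view belongs to the job. Leave any pink look-alike of the jigger alone.

How it is judged (in metres and radians):
On the way, in this order (a step that is already met when the one before it is completed fails the run):
1. the jigger stands in the empty bay and is let go (y of jigger in the frame of basket between -0.111 and -0.038 m and x of jigger in the frame of basket between -0.06 and 0.06 m and z of jigger in the frame of basket between 0 and 0.02 m and angle between jigger's own z axis and vertical below 0.3 rad and contact force between jigger and the fingers below 0.1 N and value of joint handle below 0.01 m), for 0.2 s.
2. with the button squeezed the handle is drawn out to its second stop (value of joint handle above 0.085 m and value of joint button above 0.003 m), for 0.1 s.
At the end, for the whole second after the job is handed in: The fingers hold the basket (over 2 N) by the handle, extended more than 85 mm of 90; its underside is 25 to 130 mm above the counter, tilted under 0.2 rad, slower than 30 mm/s, touching no bystander; jigger in the -y bay and glass in the +y bay stand on its floor, tilted under 0.3 rad (value of joint handle above 0.085 m and height (world z) of basket between 0.025 and 0.13 m and contact force between basket and the fingers above 2 N and angle between basket's own z axis and vertical below 0.2 rad and linear speed of basket below 0.03 m/s and y of jigger in the frame of basket between -0.111 and -0.038 m and x of jigger in the frame of basket between -0.06 and 0.06 m and z of jigger in the frame of basket between 0 and 0.02 m and angle between each of jigger, glass's own z axis and vertical below 0.3 rad and y of glass in the frame of basket between 0.038 and 0.111 m and x of glass in the frame of basket between -0.06 and 0.06 m and z of glass in the frame of basket between 0 and 0.02 m and contact force between basket and mill below 0.1 N and contact force between basket and jar below 0.1 N and contact force between basket and tin below 0.1 N and contact force between basket and timer below 0.1 N and contact force between basket and mug below 0.1 N); the arm keeps its last pose, push and grip.
It fails at once if a bystander is moved by more than 30 mm or tipped over (distance of any of mill, jar, tin, timer, mug from where it was at the start of the episode above 0.03 m or angle between any of mill, jar, tin, timer, mug's own z axis and vertical above 0.5 rad).
It fails at once if the glass leaves its bay or is tipped over (y of glass in the frame of basket below 0.036 m or y of glass in the frame of basket above 0.115 m or angle between glass's own z axis and vertical above 0.6 rad).
It also fails if it takes over 48 s, if anything falls off the work surface, if the arm or the gripper's body presses on something with over 40 N, if the wrist force passes 120 N, or if a joint passes its speed limit or range.

ROBOT

A 6-joint arm with a two-finger parallel gripper is mounted at the origin on a cart in front of the work surface, level with it; the furniture and walls round the work are solid. World frame = base frame: x ahead of the robot, y to its left, z up, the work surface at z = 0. Lengths are in m, angles in degrees, forces in N, time in s.
With the tool pointing down it reaches from about 0.35 to 0.875 m from the base axis. Payload 4.2 kg.
Tool frame: the origin (TCP) lies between the finger pads; the fingertips stand 19 mm ahead of it and the grasp point (between the pads) is the TCP; z points along the fingers, y is the line along which they close (so a half turn about z gives the same grasp; the last joint's range is limited). The gripper opens to 87 mm and grips with 3 to 60 N. Pads are 19 mm wide; open, the fingers measure 117 mm over their backs; the gripper's body (75 mm by 190 mm) begins 51 mm behind the grasp point.
Start: joints at [84.718, 22.042, 0.453, 0, -68.411, -14.817], TCP at [0.215, 0.587, 0.242] pointing down, gripper open.
Joint ranges: [-179.83, 179.83], [-69.29, 118.12], [-61.27, 80.66], [-181.25, 117.63], [-171.15, -9.14], [-177.46, 177.46]. Speed limits (degrees/s): [159.86, 159.86, 180, 180, 180, 180].

INTERFACE

Orientations are given as a 3x3 rotation matrix whose columns are the frame's x, y, z axes.
In Python, from station import r gives the robot as it stands.
- The arm moves only by the tool drive_tool, never from a script. Its argument "steps" is one flat list of numbers, 7 for each row, row after row: the turn, a rotation vector about the tool's x, y, z in rad, then the shift along the tool's x, y, z in m, then the opening, from 0 (shut) to 1 (fully open). A call has 1 to 10 rows; each row shifts and turns the commanded pose from where the row before left it, along the tool's axes as they then stand; what a row does not reach is not made up. A row lasts 1/12 s, in which the tool goes at most 41.7 mm and 7.16 degrees, less where a joint would pass 70% of its speed; a pose out of reach is approached as far as the arm can. A call is refused whole if a number of a shift passes 0.0417 or a number of a turn 0.125, either way. A call with a gripper value outside its range is refused whole. The fingers move at their own pace and stop on an object; the grip force is fixed at half the most. Time passes only in rows, so rows that do not move let the fingers close. It gives the time, the measured TCP pose, the force, the opening and the grip force at its end, in the units of the state.
- r.sense(): the state, without advancing time (a new reading comes with each control period).
- r.capture(name): name is "side" or "top"; returns the picture (420x560x3 uint8, blue, green, red); there is no depth.
- r.camera_params(name): a dict with "camera_matrix" (3x3 intrinsics, pixels), "extrinsics" (4x4, takes a point from world to camera coordinates). Camera axes: x right, y down, z forward; pixel columns grow to the right and rows downward; lengths in m; the calibration is good to about 2 mm. A picture is of the moment at which its call begins. camera_params takes no time and is no camera call.
- r.finish_job(): hands the job in; it is judged then, once.
The state is a dict: "time_s": time; "joints": joint angles; "joint_velocities": joint speeds; "effort": joint torques, N m; "tcp_pos": TCP position; "ee_rot": TCP orientation; "wrist_force": force on the tool from outside, world axes, zero at the start; "moment": the same for the moment, N m; "gripper_width": opening from 0.0 (shut) to 1.0 (fully open); "gripper_force": force on a finger pad.
Only numpy, scipy, OpenCV 4.12 (cv2) and the standard library are available. Lean on these libraries where they do the work, as an engineer would, in place of code of your own. Each camera call takes 0.05 s, during which the arm holds its last target. There are 200 camera calls.

## Working session

There is one attempt and no reset: what is moved stays moved. The work goes in short steps, Python scripts to look and compute and a tool call to move; the robot and the scene stay as the last step left them, time stands still between calls to the robot, and variables do not carry over. Pictures are saved under pics/ and viewed, at most 10 in all, crops included, and the job is handed in when it is done.

Besides the shell and the picture viewer there is one more tool, called after "Call:" by a JSON object that holds its "api" and its "payload", one argument or row to a line. drive_tool: Moves the arm, as the interface text tells. Its arguments: {"type":"object","properties":{"steps":{"type":"array"}},"required":["steps"]}

```bash
ls; mkdir -p pics; python3 - <<'E'
from station import r
import cv2,numpy as np
s=r.sense();print(s['time_s'],s['tcp_pos'],np.round(s['ee_rot'],3),s['gripper_width'])
for n in('side','top'):
    cv2.imwrite(f'pics/{n}0.png',r.capture(n));p=r.camera_params(n);print(n,np.round(p['camera_matrix'],1).tolist(),np.round(p['extrinsics'],3).tolist())
E
```

```text
pics
0.0 [0.21457082 0.58641171 0.24046636] [[ 0.939 -0.344 -0.001]
 [-0.344 -0.939 -0.002]
 [ 0.     0.002 -1.   ]] 0.9989201246419127
side [[417.0, 0.0, 280.4], [0.0, 417.0, 211.4], [0.0, 0.0, 1.0]] [[0.047, -0.999, 0.007, -0.056], [-0.797, -0.042, -0.603, 0.526], [0.603, 0.023, -0.798, 0.932], [0.0, 0.0, 0.0, 1.0]]
top [[433.8, 0.0, 283.5], [0.0, 433.8, 213.4], [0.0, 0.0, 1.0]] [[0.024, -1.0, -0.004, -0.038], [-0.997, -0.024, -0.076, 0.579], [0.076, 0.006, -0.997, 1.234], [0.0, 0.0, 0.0, 1.0]]
```

View pics/side0.png

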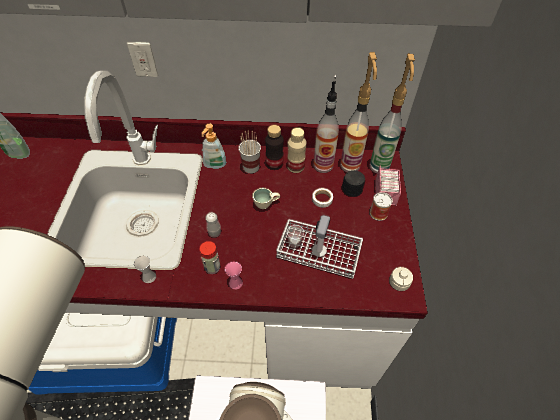

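View pics/top0.png

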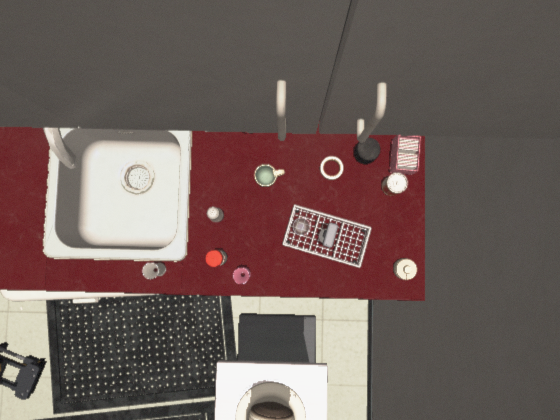

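Candidates for the jigger: a grey hourglass at side (145,268) / top (152,270), the pink look-alike at side (234,275) / top (241,275), and the clear mill at side (213,224). The grey one fits the description. The basket is at side (320,247) / top (327,236), with the glass in its left bay and the handle in the middle.

```bash
cat > h.py <<'E'
import cv2,numpy as np
from station import r
C={n:(np.array(r.camera_params(n)['camera_matrix']),np.array(r.camera_params(n)['extrinsics'])) for n in('side','top')}
def ray(n,uv):
    K,E=C[n];R=E[:3,:3];return -R.T@E[:3,3],R.T@np.linalg.inv(K)@[uv[0],uv[1],1]
def plane(n,uv,z):
    o,d=ray(n,uv);return o+d*(z-o[2])/d[2]
def tri(uvs,uvt):
    P=[C[n][0]@C[n][1][:3] for n in('side','top')]
    X=cv2.triangulatePoints(P[0],P[1],np.array(uvs,float).reshape(2,1),np.array(uvt,float).reshape(2,1)).ravel();return X[:3]/X[3]
def proj(n,X):
    K,E=C[n];p=K@(E[:3,:3]@np.array(X)+E[:3,3]);return p[:2]/p[2]
E
python3 - <<'E'
from h import *
s=cv2.imread('pics/side0.png');t=cv2.imread('pics/top0.png')
c=lambda im,x,y,w,h,k:cv2.resize(im[y:y+h,x:x+w],(w*k,h*k),interpolation=cv2.INTER_CUBIC)
# jigger crops left, basket crops right
a=np.hstack([c(s,115,245,60,45,5),c(s,270,205,100,75,4)[:225] if 0 else cv2.resize(s[205:280,270:370],(400,300))[:225]])
b=np.hstack([c(t,122,248,60,45,5),cv2.resize(t[200:275,280:380],(400,300))[:225]])
S=np.vstack([np.hstack([c(s,115,245,60,60,5),c(s,270,205,98,60,5)]),np.hstack([c(t,122,245,60,60,5),c(t,278,205,98,60,5)])])
print(S.shape);cv2.imwrite('pics/crop1.png',S)
# basket rim: non-red pixels in roi
hsv=cv2.cvtColor(t,cv2.COLOR_BGR2HSV);m=((hsv[...,1]<110)&(hsv[...,2]>60)).astype(np.uint8)
z=np.zeros_like(m);z[198:275,276:378]=m[198:275,276:378]
z=cv2.morphologyEx(z,cv2.MORPH_CLOSE,np.ones((5,5)))
k=max(cv2.findContours(z,0,2)[0],key=cv2.contourArea);q=cv2.boxPoints(cv2.minAreaRect(k));print(q)
W=np.array([plane('top',p,.04) for p in q]);print(W.round(4),W.mean(0),np.linalg.norm(np.roll(W,1,0)-W,axis=1))
print('jig',plane('top',(152,270),.08))
E
```

```text
(600, 790, 3)
[[280.7293  244.92038]
 [293.07007 202.96179]
 [372.65607 226.36945]
 [360.3153  268.32803]]
[[ 0.4879 -0.0187  0.04  ]
 [ 0.6084 -0.0511  0.04  ]
 [ 0.5469 -0.279   0.04  ]
 [ 0.4274 -0.2451  0.04  ]] [ 0.51766786 -0.1484896   0.04      ] [0.23434905 0.12475056 0.23605045 0.12414834]
jig [0.41084687 0.33157258 0.08      ]
```

View pics/crop1.png

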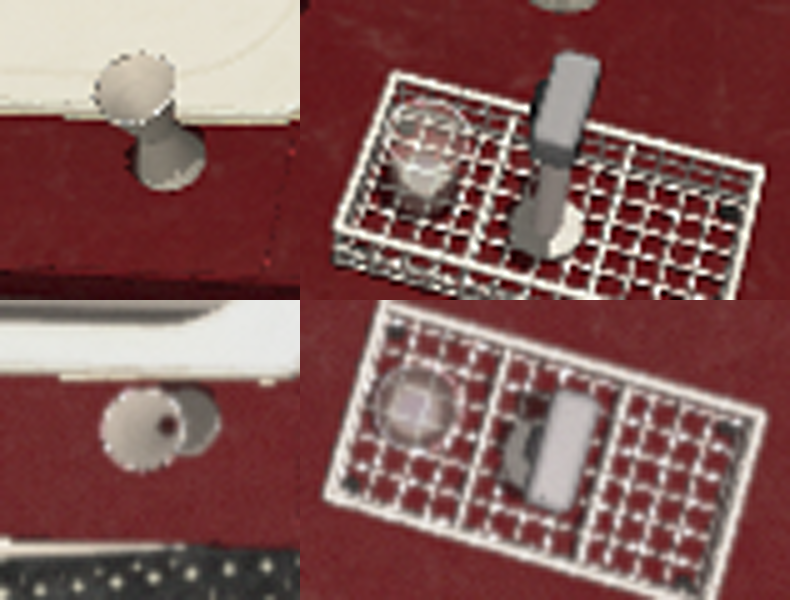

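The crop confirms the choice: the grey steel hourglass has its rim centre at side (142,263), top (150.6,270.8). The basket's grip top centre is at about side (324,224), top (331.6,235), with the dark button on its left (+y) side facing the glass. The glass is in the left bay and the right bay is empty.

```bash
cat >> h.py <<'E'
def go(target,yaw=None):
    s=r.sense();R=np.array(s['ee_rot']);p=np.array(s['tcp_pos'])
    y=np.degrees(np.arctan2(R[1,0],R[0,0]))
    print('t',s['time_s'],'p',p.round(4),'yaw',y.round(2),'z',R[:,2].round(4),'shift tool',(R.T@(np.array(target)-p)).round(4),'w',round(s['gripper_width'],3),'F',np.round(s['wrist_force'],1),s['gripper_force'],'J',np.round(s['joints'],1))
E
python3 - <<'E'
from h import *
print('jig',tri((142.2,263),(150.6,270.8)),plane('top',(150.6,270.8),.082),plane('side',(142.2,263),.082))
print('grip',tri((324,224),(331.6,235)),plane('top',(331.6,235),.144))
q=[(294,206),(371.6,227.4),(361,265),(283,244.4)]
W=np.array([plane('top',p,.042) for p in q]);print(W.round(4),W.mean(0))
qs=[(289.,220),(362.6,238.6),(356,None)]
print([plane('side',p,.042).round(4) for p in qs[:2]])
d=W[0]-W[1]+W[3]-W[2];th=np.degrees(np.arctan2(-d[0],d[1]));print('yaw',th)
c=W.mean(0);yv=d/np.linalg.norm(d);print('bay',c-.076*yv)
for n,p in dict(jar=(216,258),mill=(214,214),pink=(241,275)).items():print(n,plane('top',p,.1).round(3))
J=tri((142.2,263),(150.6,270.8));go([J[0],J[1],.24])
E
```

```text
jig [0.40849788 0.33575449 0.07889938] [0.40870568 0.33469202 0.082     ] [0.40677566 0.33463779 0.082     ]
grip [ 0.51648897 -0.15034153  0.14399211] [ 0.51650703 -0.15164051  0.144     ]
[[ 0.5996 -0.0539  0.042 ]
 [ 0.5438 -0.2756  0.042 ]
 [ 0.4369 -0.2466  0.042 ]
 [ 0.4896 -0.0252  0.042 ]] [ 0.51745128 -0.15032796  0.042     ]
[array([ 0.5987, -0.0539,  0.042 ]), array([ 0.5428, -0.2712,  0.042 ])]
yaw -13.756764721527508
bay [ 0.49937844 -0.22414782  0.042     ]
jar [0.448 0.154 0.1  ]
mill [0.567 0.164 0.1  ]
pink [0.405 0.085 0.1  ]
t 0.1 p [0.2146 0.5865 0.2406] yaw -20.11 z [-6.0e-04 -1.8e-03 -1.0e+00] shift tool [0.2683 0.1688 0.0009] w 0.997 F [-0.2 -0.4 -0.6] 0.0 J [ 84.7  22.1   0.4  -0.  -68.4 -14.8]
```

Call:
{"api": "drive_tool", "payload": {
  "steps": [0,0,0,0.027,0.017,0,1,0,0,0,0.027,0.017,0,1,0,0,0,0.027,0.017,0,1,0,0,0,0.027,0.017,0,1,0,0,0,0.027,0.017,0,1,0,0,0,0.027,0.017,0,1,0,0,0,0.027,0.017,0,1,0,0,0,0.027,0.017,0,1,0,0,0,0.027,0.017,0,1,0,0,0,0.025,0.016,0,1]
}}

```text
time_s: 0.93
tcp_pos: [0.4089, 0.3344, 0.2412]
ee_rot: [[0.939, -0.344, -0.001], [-0.344, -0.939, -0.001], [-0.0, 0.001, -1.0]]
wrist_force: [-0.0, -0.4, 0.0]
gripper_width: 1.001
gripper_force: 0.0
```

Call:
{"api": "drive_tool", "payload": {
  "steps": [0,0,0.12,0,0,0,1,0,0,0.12,0,0,0,1,0,0,0.12,0,0,0,1,0,0,0.12,0,0,0,1,0,0,0.12,0,0,0,1,0,0,0.12,0,0,0,1,0,0,0.12,0,0,0,1,0,0,0.12,0,0,0,1,0,0,0.12,0,0,0,1,0,0,0.12,0,0,0,1]
}}

```text
time_s: 1.77
tcp_pos: [0.4081, 0.3359, 0.2411]
ee_rot: [[0.014, -1.0, -0.001], [-1.0, -0.014, -0.001], [0.001, 0.001, -1.0]]
wrist_force: [0.6, 0.4, -1.0]
gripper_width: 1.002
gripper_force: 0.0
```

Call:
{"api": "drive_tool", "payload": {
  "steps": [0,0,0.12,0,0,0,1,0,0,0.12,0,0,0,1,0,0,0.033,0,0,0,1,0,0,0,0,0,0,1]
}}

```text
time_s: 2.1
tcp_pos: [0.4081, 0.3359, 0.2411]
ee_rot: [[-0.251, -0.968, -0.001], [-0.968, 0.251, -0.001], [0.001, 0.001, -1.0]]
wrist_force: [0.8, 0.1, -0.1]
gripper_width: 1.0
gripper_force: 0.0
```

```bash
python3 -c "
from h import *
go([.4085,.335,.062])"
```

```text
t 2.1 p [0.4081 0.3359 0.2411] yaw -104.53 z [-7.e-04 -7.e-04 -1.e+00] shift tool [ 0.0006 -0.0007  0.1791] w 1.0 F [ 0.8  0.1 -0.1] 0.0 J [ 57.   12.7 -13.   -0.  -64.3 -71.6]
```

Call:
{"api": "drive_tool", "payload": {
  "steps": [0,0,0,0,0,0.036,1,0,0,0,0,0,0.036,1,0,0,0,0,0,0.036,1,0,0,0,0,0,0.036,1,0,0,0,0,0,0.02,1,0,0,0,0,0,0.015,1,0,0,0,0,0,0,1]
}}

```text
time_s: 2.68
tcp_pos: [0.4068, 0.334, 0.059]
ee_rot: [[-0.25, -0.968, -0.005], [-0.968, 0.25, -0.006], [0.007, 0.003, -1.0]]
wrist_force: [0.3, -0.7, -0.1]
gripper_width: 1.0
gripper_force: 0.0
```

Call:
{"api": "drive_tool", "payload": {
  "steps": [0,0,0,0,0,0,0,0,0,0,0,0,0,0,0,0,0,0,0,0,0,0,0,0,0,0,0,0,0,0,0,0,0,0,0,0,0,0,0,0,0,0,0,0,0,0,0,0,0,0,0,0,0,0,0,0]
}}

```text
time_s: 3.35
tcp_pos: [0.4085, 0.3362, 0.0629]
ee_rot: [[-0.25, -0.968, 0.0], [-0.968, 0.25, 0.0], [-0.001, -0.0, -1.0]]
wrist_force: [0.8, -0.2, 1.4]
gripper_width: 0.491
gripper_force: 30.6
```

Call:
{"api": "drive_tool", "payload": {
  "steps": [0,0,0,0,0,-0.02,0,0,0,0,0,0,-0.03,0,0,0,0,0,0,-0.03,0,0,0,0,0,0,-0.03,0,0,0,0,0,0,-0.03,0,0,0,0,0,0,-0.03,0,0,0,0,0,0,-0.02,0,0,0,0,0,0,0,0]
}}

```text
time_s: 4.02
tcp_pos: [0.41, 0.3378, 0.2578]
ee_rot: [[-0.25, -0.968, 0.007], [-0.968, 0.25, 0.007], [-0.009, -0.005, -1.0]]
wrist_force: [-0.2, 1.0, -0.2]
gripper_width: 0.49
gripper_force: 30.6
```

```bash
python3 -c "
from h import *
go([.4994,-.2235,.25])"
```

```text
t 4.0167 p [0.41   0.3378 0.2578] yaw -104.45 z [ 0.0068  0.0075 -0.9999] shift tool [ 0.5212 -0.2266  0.0042] w 0.49 F [-0.2  1.  -0.2] 30.6080484000438 J [ 57.   11.9 -11.6   0.1 -65.9 -71.5]
```

Call:
{"api": "drive_tool", "payload": {
  "steps": [0,0,0,0.02,-0.009,0,0,0,0,0,0.03,-0.013,0,0,0,0,0,0.03,-0.013,0,0,0,0,0,0.03,-0.013,0,0,0,0,0,0.03,-0.013,0,0,0,0,0,0.03,-0.013,0,0,0,0,0,0.03,-0.013,0,0,0,0,0,0.03,-0.013,0,0,0,0,0,0.03,-0.013,0,0,0,0,0,0.03,-0.013,0,0]
}}

```text
time_s: 4.85
tcp_pos: [0.457, 0.0221, 0.2517]
ee_rot: [[-0.25, -0.968, -0.002], [-0.968, 0.25, -0.0], [0.0, 0.001, -1.0]]
wrist_force: [0.3, -0.2, -0.3]
gripper_width: 0.494
gripper_force: 30.6
```

Call:
{"api": "drive_tool", "payload": {
  "steps": [0,0,0,0.03,-0.013,0,0,0,0,0,0.03,-0.013,0,0,0,0,0,0.03,-0.013,0,0,0,0,0,0.03,-0.013,0,0,0,0,0,0.03,-0.013,0,0,0,0,0,0.03,-0.013,0,0,0,0,0,0.02,-0.009,0,0,0,0,0,0.02,-0.009,0,0,0,0,0,0,0,0,0,0,0,0,0,0,0,0]
}}

```text
time_s: 5.68
tcp_pos: [0.4949, -0.2139, 0.2511]
ee_rot: [[-0.253, -0.968, -0.003], [-0.968, 0.253, 0.001], [-0.0, 0.003, -1.0]]
wrist_force: [0.3, 0.8, -0.7]
gripper_width: 0.493
gripper_force: 30.6
```

```bash
python3 -c "
from h import *
go([.4994,-.2235,.073])
for n in('side','top'): cv2.imwrite(f'pics/{n}1.png',r.capture(n))
s=cv2.imread('pics/side1.png')[180:300,250:400];t=cv2.imread('pics/top1.png')[180:300,250:400]
cv2.imwrite('pics/c2.png',np.hstack([cv2.resize(s,(400,320)),cv2.resize(t,(400,320))]))"
```

```text
t 5.6833 p [ 0.4949 -0.2139  0.2511] yaw -104.64 z [-2.6e-03  9.0e-04 -1.0e+00] shift tool [ 0.0082 -0.0072  0.178 ] w 0.493 F [ 0.3  0.8 -0.7] 30.60761957848188 J [ -6.2  13.4 -10.6  -0.  -66.2  -8.5]
```

View pics/c2.png

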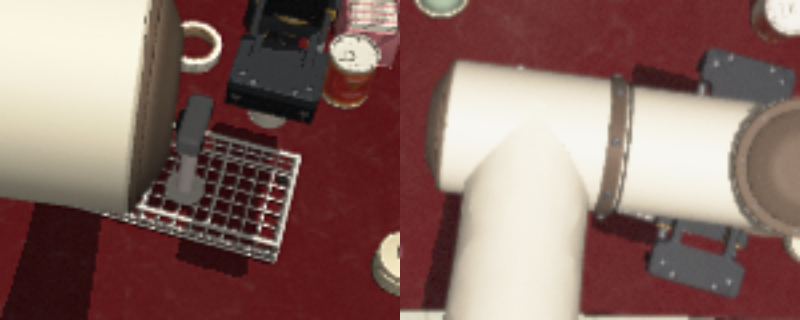

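The crop shows the gripper above the right end of the basket, with the jigger's foot just visible under it at crop (268,118). The handle stands clear to the left at crop (190,130) and the tin is clear to the right. The next moves correct the position and lower the jigger.

Call:
{"api": "drive_tool", "payload": {
  "steps": [0,0,0,0.008,-0.007,0.02,0,0,0,0,0,0,0.025,0,0,0,0,0,0,0.025,0,0,0,0,0,0,0.025,0,0,0,0,0,0,0.02,0,0,0,0,0,0,0.015,0,0,0,0,0,0,0,0,0,0,0,0,0,0,0]
}}

```text
time_s: 6.45
tcp_pos: [0.5002, -0.2218, 0.1223]
ee_rot: [[-0.249, -0.969, -0.002], [-0.969, 0.249, 0.0], [0.0, 0.001, -1.0]]
wrist_force: [0.2, 0.5, 0.3]
gripper_width: 0.488
gripper_force: 30.6
```

```bash
python3 -c "
from h import *
go([.4994,-.2235,.0715])"
```

```text
t 6.45 p [ 0.5002 -0.2218  0.1223] yaw -104.4 z [-0.0015  0.     -1.    ] shift tool [0.0018 0.0003 0.0508] w 0.488 F [0.2 0.5 0.3] 30.607945864408734 J [ -6.9  21.3 -19.7   0.  -49.   -7.5]
```

Call:
{"api": "drive_tool", "payload": {
  "steps": [0,0,0,0.002,0,0.015,0,0,0,0,0,0,0.015,0,0,0,0,0,0,0.01,0,0,0,0,0,0,0.006,0,0,0,0,0,0,0.005,0,0,0,0,0,0,0,0,0,0,0,0,0,0,0]
}}

```text
time_s: 7.03
tcp_pos: [0.5004, -0.2247, 0.0721]
ee_rot: [[-0.25, -0.968, 0.001], [-0.968, 0.25, -0.0], [0.0, -0.001, -1.0]]
wrist_force: [-0.3, 0.7, 0.1]
gripper_width: 0.492
gripper_force: 30.6
```

```bash
python3 -c "
from h import *
go([.4994,-.2235,.0705])"
```

```text
t 7.0333 p [ 0.5004 -0.2247  0.0721] yaw -104.47 z [ 8.e-04 -3.e-04 -1.e+00] shift tool [-0.0009  0.0012  0.0016] w 0.492 F [-0.3  0.7  0.1] 30.60762490068137 J [ -7.2  25.2 -22.5   0.  -42.2  -7.2]
```

Call:
{"api": "drive_tool", "payload": {
  "steps": [0,0,0,0,0,0.0015,0,0,0,0,0,0,0,0,0,0,0,0,0,0,0.6,0,0,0,0,0,0,0.7,0,0,0,0,0,0,0.7,0,0,0,0,0,0,0.7,0,0,0,0,0,0,0.7,0,0,0,0,0,0,0.7]
}}

```text
time_s: 7.7
tcp_pos: [0.5, -0.2247, 0.0701]
ee_rot: [[-0.25, -0.968, 0.0], [-0.968, 0.25, -0.0], [0.0, -0.0, -1.0]]
wrist_force: [0.3, 0.3, 0.4]
gripper_width: 0.698
gripper_force: 0.0
```

Call:
{"api": "drive_tool", "payload": {
  "steps": [0,0,0,0,0,-0.01,0.7,0,0,0,0,0,-0.02,0.7,0,0,0,0,0,-0.03,0.7,0,0,0,0,0,-0.03,0.7,0,0,0,0,0,-0.03,0.7,0,0,0,0,0,-0.03,1,0,0,0,0,0,-0.02,1,0,0,0,0,0,0,1]
}}

```text
time_s: 8.37
tcp_pos: [0.5023, -0.2255, 0.2465]
ee_rot: [[-0.249, -0.968, 0.011], [-0.968, 0.249, -0.003], [0.001, -0.012, -1.0]]
wrist_force: [0.0, -0.1, 0.7]
gripper_width: 0.846
gripper_force: 0.0
```

Call:
{"api": "drive_tool", "payload": {
  "steps": [0,0,-0.12,-0.01,0,0,1,0,0,-0.12,-0.01,0,0,1,0,0,-0.12,-0.01,0,0,1,0,0,-0.12,0,0,0,1,0,0,-0.12,0,0,0,1,0,0,-0.12,0,0,0,1,0,0,-0.12,0,0,0,1,0,0,-0.12,0,0,0,1,0,0,-0.12,0,0,0,1,0,0,-0.12,0,0,0,1]
}}

```text
time_s: 9.2
tcp_pos: [0.5035, -0.195, 0.2401]
ee_rot: [[0.815, -0.579, -0.0], [-0.579, -0.815, 0.0], [-0.0, 0.0, -1.0]]
wrist_force: [0.2, 0.3, 0.3]
gripper_width: 0.997
gripper_force: 0.0
```

Call:
{"api": "drive_tool", "payload": {
  "steps": [0,0,-0.12,0,0,0,1,0,0,-0.12,0,0,0,1,0,0,-0.12,0,0,0,1,0,0,0,0,0,0,1]
}}

```text
time_s: 9.53
tcp_pos: [0.5035, -0.195, 0.2401]
ee_rot: [[0.966, -0.259, -0.0], [-0.259, -0.966, 0.0], [-0.0, -0.0, -1.0]]
wrist_force: [0.4, -0.3, -0.5]
gripper_width: 0.999
gripper_force: 0.0
```

```bash
python3 -c "
from h import *
go([.517,-.1505,.26])
for n in('side','top'): cv2.imwrite(f'pics/{n}2.png',r.capture(n))
s=cv2.imread('pics/side2.png')[180:300,250:400];t=cv2.imread('pics/top2.png')[180:300,250:400]
cv2.imwrite('pics/c3.png',np.hstack([cv2.resize(s,(400,320)),cv2.resize(t,(400,320))]))"
```

```text
t 9.5333 p [ 0.5035 -0.195   0.2401] yaw -15.0 z [-4.e-04  1.e-04 -1.e+00] shift tool [ 0.0015 -0.0465 -0.0199] w 0.999 F [ 0.4 -0.3 -0.5] 0.0 J [ -4.   13.8 -11.6  -0.  -64.5  79. ]
```

View pics/c3.png

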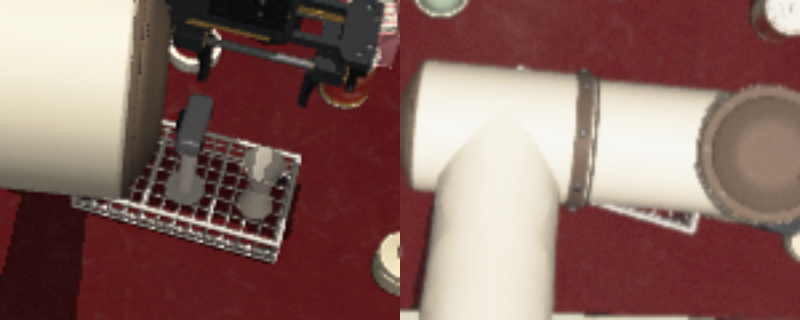

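The jigger stands upright in the empty bay (crop (260,180)) and the handle is unmoved at crop (193,120). Next I centre the gripper over the grip and go down.

Call:
{"api": "drive_tool", "payload": {
  "steps": [0,0,0,0.0015,-0.0165,0,1,0,0,0,0,-0.015,0,1,0,0,0,0,-0.015,0,1,0,0,0,0,0,0.03,1,0,0,0,0,0,0.03,1,0,0,0,0,0,0.025,1,0,0,0,0,0,0.015,1,0,0,0,0,0,0,1,0,0,0,0,0,0,1]
}}

```text
time_s: 10.38
tcp_pos: [0.5173, -0.1507, 0.1398]
ee_rot: [[0.965, -0.262, -0.002], [-0.262, -0.965, -0.0], [-0.001, 0.001, -1.0]]
wrist_force: [0.6, 1.1, 0.3]
gripper_width: 1.002
gripper_force: 0.0
```

```bash
python3 -c "
from h import *
go([.517,-.1505,.13])
cv2.imwrite('pics/side3.png',r.capture('side'))
s=cv2.imread('pics/side3.png')[180:290,250:400]
cv2.imwrite('pics/c4.png',cv2.resize(s,(750,550)))"
```

```text
t 10.3833 p [ 0.5173 -0.1507  0.1398] yaw -15.19 z [-1.6e-03 -4.0e-04 -1.0e+00] shift tool [-0.0003 -0.0001  0.0098] w 1.002 F [0.6 1.1 0.3] 0.0 J [  1.   19.4 -19.7   0.  -51.   73.8]
```

View pics/c4.png

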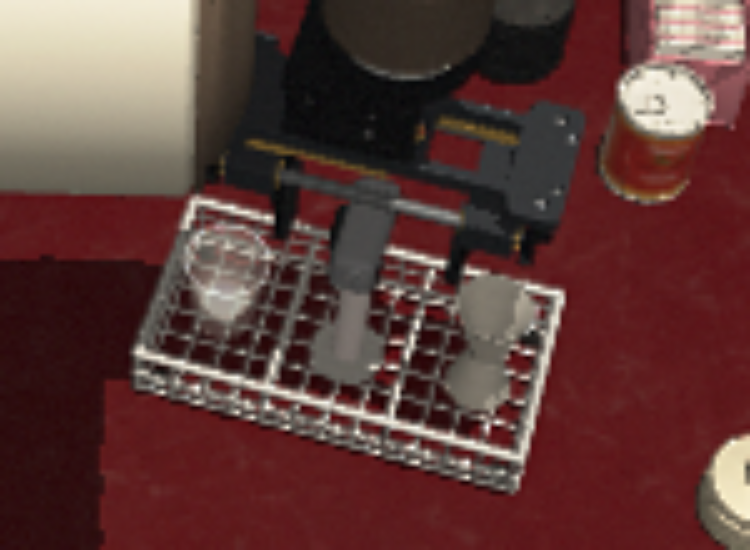

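The crop shows the fingers straddling the grip, left finger at (285,205) and right finger at (455,265), with the grip at (360,235). The glass (225,270) and jigger (490,340) are both standing clear. I go down 10 mm and squeeze.

Call:
{"api": "drive_tool", "payload": {
  "steps": [0,0,0,0,0,0.01,1,0,0,0,0,0,0,0.8,0,0,0,0,0,0,0.6,0,0,0,0,0,0,0.5,0,0,0,0,0,0,0.4,0,0,0,0,0,0,0,0,0,0,0,0,0,0,0,0,0,0,0,0,0,0,0,0,0,0,0,0,0,0,0,0,0,0,0]
}}

```text
time_s: 11.27
tcp_pos: [0.5178, -0.1499, 0.1301]
ee_rot: [[0.965, -0.261, 0.001], [-0.261, -0.965, 0.001], [0.001, -0.001, -1.0]]
wrist_force: [0.6, 5.7, 0.7]
gripper_width: 0.404
gripper_force: 2.6
```

```bash
python3 -c "
from h import *
go([.517,-.1505,.13])"
```

```text
t 11.2667 p [ 0.5178 -0.1499  0.1301] yaw -15.13 z [ 0.0012  0.0012 -1.    ] shift tool [-0.0006  0.0008  0.0001] w 0.404 F [0.6 5.7 0.7] 2.571224207058549 J [  1.1  20.  -20.4  -0.1 -49.5  73.9]
```

Call:
{"api": "drive_tool", "payload": {
  "steps": [0,0,0,0,0,0,0,0,0,0,0,0,0,0,0,0,0,0,0,0,0,0,0,0,0,0,0,0]
}}

```text
time_s: 11.6
tcp_pos: [0.5174, -0.1508, 0.1301]
ee_rot: [[0.965, -0.261, -0.0], [-0.261, -0.965, -0.0], [0.0, 0.0, -1.0]]
wrist_force: [-0.3, -0.1, 1.0]
gripper_width: 0.298
gripper_force: 30.0
```

Width is 25.9 mm, so the button is flush. I draw the handle up.

Call:
{"api": "drive_tool", "payload": {
  "steps": [0,0,0,0,0,-0.005,0,0,0,0,0,0,-0.01,0,0,0,0,0,0,-0.01,0,0,0,0,0,0,-0.01,0,0,0,0,0,0,-0.01,0,0,0,0,0,0,-0.01,0,0,0,0,0,0,-0.01,0,0,0,0,0,0,-0.01,0,0,0,0,0,0,-0.008,0,0,0,0,0,0,0,0]
}}

```text
time_s: 12.43
tcp_pos: [0.5174, -0.1507, 0.215]
ee_rot: [[0.965, -0.261, 0.001], [-0.261, -0.965, -0.0], [0.001, -0.0, -1.0]]
wrist_force: [-0.0, -2.9, -1.3]
gripper_width: 0.295
gripper_force: 30.0
```

Call:
{"api": "drive_tool", "payload": {
  "steps": [0,0,0,0,0,-0.003,0,0,0,0,0,0,-0.003,0,0,0,0,0,0,-0.003,0,0,0,0,0,0,-0.002,0,0,0,0,0,0,0,0,0,0,0,0,0,0,0]
}}

```text
time_s: 12.93
tcp_pos: [0.5165, -0.15, 0.2225]
ee_rot: [[0.965, -0.261, -0.003], [-0.261, -0.965, 0.001], [-0.003, -0.0, -1.0]]
wrist_force: [0.3, -0.0, -8.6]
gripper_width: 0.294
gripper_force: 30.0
```

The force rose to 8.6 N at 92 mm, so the handle is at the second stop with the basket's weight on it. I lift gently.

Call:
{"api": "drive_tool", "payload": {
  "steps": [0,0,0,0,0,-0.002,0,0,0,0,0,0,-0.004,0,0,0,0,0,0,-0.006,0,0,0,0,0,0,-0.007,0,0,0,0,0,0,-0.007,0,0,0,0,0,0,-0.007,0,0,0,0,0,0,-0.007,0,0,0,0,0,0,-0.006,0,0,0,0,0,0,-0.003,0,0,0,0,0,0,-0.001,0]
}}

```text
time_s: 13.77
tcp_pos: [0.5178, -0.1506, 0.275]
ee_rot: [[0.965, -0.261, 0.002], [-0.261, -0.965, -0.0], [0.002, -0.0, -1.0]]
wrist_force: [-0.1, 0.5, -7.8]
gripper_width: 0.299
gripper_force: 30.0
```

Call:
{"api": "drive_tool", "payload": {
  "steps": [0,0,0,0,0,0,0,0,0,0,0,0,0,0,0,0,0,0,0,0,0,0,0,0,0,0,0,0,0,0,0,0,0,0,0,0,0,0,0,0,0,0,0,0,0,0,0,0,0,0,0,0,0,0,0,0,0,0,0,0,0,0,0,0,0,0,0,0,0,0]
}}

```text
time_s: 14.6
tcp_pos: [0.5174, -0.1506, 0.2741]
ee_rot: [[0.965, -0.261, 0.0], [-0.261, -0.965, -0.0], [0.0, 0.0, -1.0]]
wrist_force: [-0.3, 0.1, -7.5]
gripper_width: 0.294
gripper_force: 30.0
```

```bash
python3 -c "
from h import *
go([.517,-.1505,.27])
cv2.imwrite('pics/side4.png',r.capture('side'))
s=cv2.imread('pics/side4.png')[160:290,240:410]
cv2.imwrite('pics/c5.png',cv2.resize(s,(780,596)))"
```

```text
t 14.6 p [ 0.5174 -0.1506  0.2741] yaw -15.11 z [ 0. -0. -1.] shift tool [-0.0004  0.0001  0.0041] w 0.294 F [-0.3  0.1 -7.5] 30.000228811986744 J [  1.   12.3  -8.6   0.  -69.   73.9]
```

View pics/c5.png

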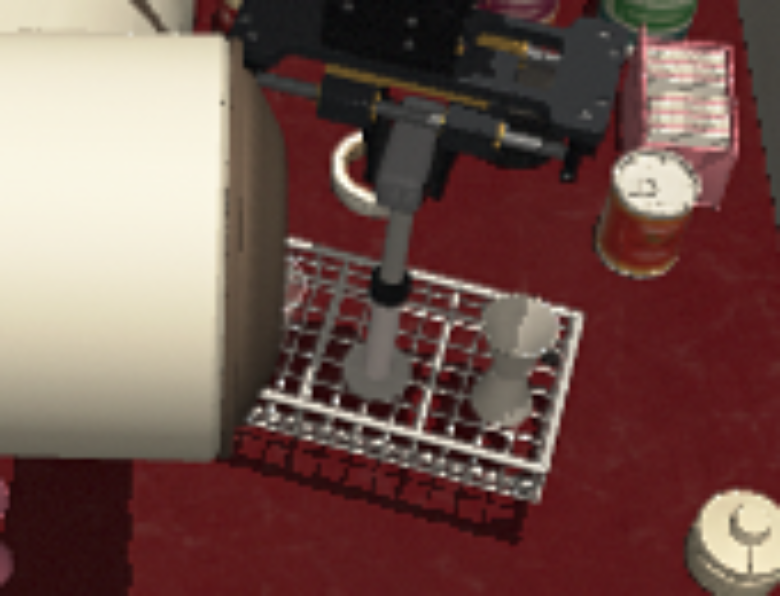

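The crop shows the basket hanging level, its shadow separated from it below at (380,500). The handle is extended with its tube visible at (395,250), the jigger is upright at (515,360), and the glass edge shows at (295,290). The steady 7.5 N load and TCP 0.274 m put the underside about 5 cm up.

```bash
python3 -c "
from station import r
print(r.finish_job())"
```

```text
the job is handed in; nothing more can be done
None
```

I handed the job in at about 14.7 s: the jigger stands in the empty bay, and the basket hangs level about 5 cm up by its handle, drawn to the second stop with the button squeezed; the hand-in gave no verdict, and the arm hid most of the glass in the last picture.

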